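Third hand: hold the detector head in the corner of the stage while it is screwed down

TASK

Set the blue detector head on the top plate of the sample stage with its long foot edge along the black fence and its socket facing away from the fence, slide it until you feel it come up against the aluminium end stop, and press it flat against the fence with a steady push of about 10 newtons (6 to 16 will do) so that a colleague can screw it down. Do not ram it into the fence, and leave the lens, the screw tray and the screwdriver where they are. Your program finishes while the robot is still holding the detector in the corner with that push: do not let go.

Things in the scene. Friction and masses are not known exactly. Their poses are not given: they have to be found in the camera images.
- detector_mid (a point): Detector head, 0.2 to 0.4 kg: blue housing 36 x 36 x 54 mm tall, centred on an aluminium foot 60 (x) x 110 (y) x 10 mm; 64 mm tall in all. Point on its upright centre line, 32 mm above its underside. z up; socket on the -x side; long foot edges are its +x and -x sides; +y and -y housing faces are plain, free to grip. Starts standing on a black rubber pad 140 x 140 x 3 mm.
- detector_socket (a point): Tip of the round cable socket (13 mm thick) on the -x face of the housing, 35 mm from the centre line and 40 mm above the detector's underside.
- stage: Sample stage, fixed: polished nickel top plate 190 x 190 mm, its flat top 75 mm above the work surface; the detector foot slides on it, on the fence and on the stop with a friction coefficient of about 0.2. Origin: centre of the stage, on the work surface. x points to the fence, y along it.
- fence_face (a point): Middle of the fence's face, at plate level. Fence: rigid fixed black bar with white scale, 190 mm long (y), 16 mm thick, 14 mm tall above the plate, along the stage's +x edge; its face is 70 mm from the stage's centre and looks to -x. Axes as the stage: x points into the fence, y along it.
- stop_face (a point): End stop: rigid fixed aluminium block on the fence, its place along it varies; stands 34 mm out from the fence face, 14 mm thick, 14 mm tall (20 mm at its clamp screw over the fence). Point on its face, which looks to -y, at plate level, 15 mm out from the fence face. Axes as the stage: the detector comes up to it moving in +y; it meets the +y end of the foot.
- lens: Bystander, loose: lens on a post, 50 x 50 mm foot, 105 mm tall. Origin: centre of its underside.
- screw_tray: Bystander, loose: green tray of cap screws, 60 x 90 x 22 mm. Origin: centre of its underside.
- driver: Bystander, loose: screwdriver with red handle, 160 mm long, lying on the table. Origin: under its middle.

How it is judged:
On the way:
1. the detector, standing on the top plate, has come up against the end stop (contact force between detector and stop above 0.5 N and z of detector_mid in the frame of fence_face below 0.035 m and y of detector_mid in the frame of stop_face below -0.051 m), for 0.05 s.
At the end, for the whole second after the job is handed in: Through the last second the detector stands flat (2.5 degrees) on the top plate, its foot along the fence (2 degrees) and touching it, its end within 1.8 mm of the end stop, socket away from the fence, at rest, and the robot keeps it pressed against the fence with 6 to 16 N (contact force between detector and fence between 6 and 16 N and x of detector_mid in the frame of fence_face between -0.0318 and -0.0282 m and y of detector_mid in the frame of stop_face between -0.0568 and -0.0532 m and z of detector_mid in the frame of fence_face between 0.03 and 0.034 m and x of detector_socket in the frame of fence_face below -0.055 m and angle between the y axis of detector_mid and the y axis of fence_face, either way round below 0.035 rad and angle between detector_mid's own z axis and vertical below 0.045 rad and linear speed of detector below 0.01 m/s and contact force between detector and the fingers above 1 N); the arm keeps its last pose, push and grip.
It fails at once if the detector is rammed into the fence (over 40 N) (contact force between detector and fence above 40 N).
It fails at once if a bystander is moved more than 20 mm (distance of any of lens, screw_tray, driver from where it was at the start of the episode above 0.02 m).
It also fails if it takes over 58 s, if anything falls off the work surface, if the arm or the gripper's body presses on something with over 40 N, if the wrist force passes 120 N, or if a joint passes its speed limit or range.

ROBOT

A 7-joint arm with a two-finger parallel gripper is mounted at the origin on the work surface. World frame = base frame: x ahead of the robot, y to its left, z up, the work surface at z = 0. Lengths are in m, angles in rad, forces in N, time in s.
With the tool pointing down it reaches from about 0.4 to 0.875 m from the base axis. Payload 6.5 kg.
Tool frame: the origin (TCP) lies midway between the tips of the shut fingers; the grasp point (between the pads) lies 19 mm behind it; y points along the fingers, x is the direction in which the jaws open and shut, and the axes are right-handed (so a half turn about y gives the same grasp; the last joint's range is limited). The gripper opens to 85 mm and grips with 20 to 120 N. Pads are 22 mm wide; open, the fingers measure 114 mm over their backs; the gripper's body (76 mm by 85 mm) begins 54 mm behind the grasp point. The pads swing forward as they close: fully open they stand 13 mm farther back than shut.
Start: joints at [-1.185, 0.536, -0.004, 1.538, 0.003, 1.067, -0.071], TCP at [0.284, 0.585, 0.21] pointing down, gripper open.
Joint ranges: [-2.7, 2.7], [-0.37, 2.16], [-1.27, 1.26], [0.24, 2.4], [-1.31, 4.45], [0.19, 1.91], [-2.76, 2.76]. Speed limits (rad/s): [2.39, 2.39, 3.14, 3.14, 3.14, 3.14, 3.14].

INTERFACE

Orientations are given as a 3x3 rotation matrix whose columns are the frame's x, y, z axes.
In Python, from station import readout, viewer, arm, spotter gives the robot as it stands. The module is installed in compiled form; this text tells all that it offers.
- The arm moves only by the shell command python3 -m pendant 'ROWS' [FORCE]. ROWS is JSON, a list of rows, each a list of 3 entries, a list of its own where there are three numbers: the shift along the world's x, y, z in mm, then the turn, a rotation vector about the world's x, y, z in degrees, then the finger opening in mm, from 0 to 85.4. A call has 1 to 8 rows; each row is the pose to reach, as a shift and turn from the pose commanded when the call began; what a row does not reach only later rows make up. A row lasts 1/8 s, in which the tool goes at most 62.5 mm and 10.7 degrees, less where a joint would pass 70% of its speed; a pose out of reach is approached as far as the arm can. A call with a gripper value outside its range is refused whole. The fingers move at their own pace and stop on an object; FORCE is the grip in N (left out, the last holds). Time passes only in rows, so rows that repeat a pose let the fingers close. It gives the time, the measured TCP pose, the force and the opening at its end, in the units of the state.
- readout.get_obs(): the state, without advancing time (a new reading comes with each control period).
- viewer.camera(name): name is "scene" or "top" or "wrist"; returns the picture (384x512x3 uint8, red, green, blue); there is no depth.
- viewer.camera_params(name): a dict with "fx", "fy", "cx", "cy" (pixels), "R" (3x3) and "t" (3): a world point X has camera coordinates R X + t. Camera axes: x right, y down, z forward; pixel columns grow to the right and rows downward; lengths in m; the calibration is good to about 2 mm. A picture is of the moment at which its call begins: read the wrist's pose just before it. camera_params takes no time and is no camera call; for the wrist camera it gives the pose at the moment of the call.
- arm.job_done(): hands the job in, once; it reports no verdict.
Trained networks look in the newest picture that a camera, given by its name, has taken for a name from the list of things; names that differ only in an ending like _2 or _b are one class to them, and where a whole thing is asked for, a point or a joint stands for the part that bears it (a point fixed in the world has none). Each returns a list of dicts, best first, with "p" (0 to 1); they miss things now and then, are a little off and sometimes report something else, mostly with a low value. They report only what shows in the picture. A call takes as long as a camera call.
- spotter.look_for(camera, label): "at" ([x, y, z] in m, in the coordinates of the camera as it stood for that picture, good to about 4 mm: the middle of the surface that is visible of it).
- spotter.silhouettes(camera, label): "pixels" (384x512 bool, what is visible of it).
The state is a dict: "time_s": time; "q": joint angles; "dq": joint speeds; "effort": joint torques, N m; "eef_pos": TCP position; "eef_rot": TCP orientation; "ft_force": force on the tool from outside, world axes, zero at the start; "torque": the same for the moment, N m; "opening": opening from 0.0 (shut) to 1.0 (fully open).
Only numpy, scipy, OpenCV 4.12 (cv2) and the standard library are available. Lean on these libraries where they do the work, as an engineer would, in place of code of your own. Each camera call takes 0.05 s, during which the arm holds its last target. There are 200 camera calls.

## Working session

There is one attempt and no reset: what is moved stays moved. The work goes in short steps, Python scripts to look and compute and a shell command to move; the robot and the scene stay as the last step left them, time stands still between calls to the robot, and variables do not carry over. Pictures are saved under pics/ and viewed, about 8 in all and at most 12, crops included, and the job is handed in when it is done.

```bash
mkdir -p pics; cat > h.py <<'E'
import numpy as np, cv2
from station import readout, viewer, arm, spotter
def snap(c,f=None):
    P=viewer.camera_params(c); im=viewer.camera(c)
    if f: cv2.imwrite('pics/'+f,im[:,:,::-1])
    return P,im
def w(P,a): return np.array(P['R']).T@(np.array(a)-np.array(P['t']))
def ray(P,u,v,z):
    R=np.array(P['R']);o=-R.T@np.array(P['t']);d=R.T@np.array([(u-P['cx'])/P['fx'],(v-P['cy'])/P['fy'],1])
    return o+d*(z-o[2])/d[2]
E
python3 - <<'E'
from h import *
np.set_printoptions(precision=4,suppress=True)
o=readout.get_obs(); print(o['eef_pos'],o['eef_rot'],o['opening'],o['ft_force'])
for c in ('top','scene'):
    P,im=snap(c,c+'0.png'); print(c,-np.array(P['R']).T@P['t'],P['fx'])
    for l in ['detector_mid','detector_socket','stage','lens','screw_tray','driver']+(['fence_face','stop_face'] if c=='top' else []):
        print(l,[(round(d['p'],2),w(P,d['at'])) for d in spotter.look_for(c,l)[:2]])
E
```

```text
[0.2835 0.5841 0.2088] [[ 0.4365 -0.0007 -0.8997]
 [ 0.8997 -0.0017  0.4365]
 [-0.0018 -1.     -0.0002]] 1.0009604955931808 [-0.154  -0.1593  0.2376]
top [ 0.5316 -0.0355  0.9135] 351.8723862040663
detector_mid [(0.59, array([ 0.659 , -0.2316,  0.0117]))]
detector_socket [(0.68, array([ 0.6609, -0.2316,  0.0085]))]
stage [(0.55, array([0.4949, 0.2236, 0.073 ]))]
lens [(0.97, array([ 0.4878, -0.1248,  0.0116])), (0.18, array([0.5625, 0.2982, 0.0883]))]
screw_tray [(0.88, array([ 0.4636, -0.3274,  0.0015]))]
driver [(0.89, array([ 0.8184, -0.0186,  0.0213]))]
fence_face [(0.77, array([0.5746, 0.2222, 0.0917]))]
stop_face [(0.56, array([0.5638, 0.2962, 0.0875]))]
scene [ 0.998  -0.4232  1.0028] 458.4097257932341
detector_mid [(0.81, array([ 0.6771, -0.2449,  0.0111]))]
detector_socket [(0.89, array([ 0.6807, -0.2427,  0.0179]))]
stage [(0.88, array([0.5112, 0.2106, 0.0727]))]
lens [(0.97, array([ 0.4899, -0.1319,  0.0293]))]
screw_tray [(0.72, array([ 0.4634, -0.3227,  0.0079]))]
driver [(0.52, array([ 0.6784, -0.2421,  0.0165]))]
```

View pics/top0.png

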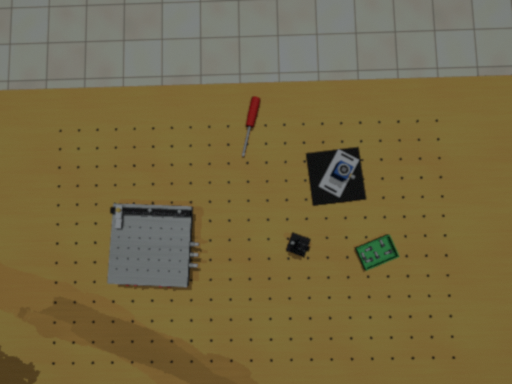

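View pics/scene0.png

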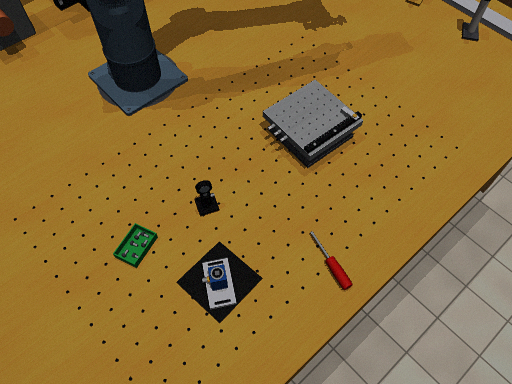

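```bash
python3 - <<'E'
from h import *
a=cv2.imread('pics/top0.png');b=cv2.imread('pics/scene0.png')
A=cv2.resize(a[190:300,95:215],(0,0),fx=3.3,fy=3.3,interpolation=2)
B=cv2.resize(a[140:210,300:370],(390,363),interpolation=2)
C=cv2.resize(b[235:325,170:270],(390,230),interpolation=2)
h=600;out=np.zeros((h,800,3),np.uint8);out[:363,:396]=A[:363];out[:363,400:790]=B;out[365:595,400:790]=C
cv2.imwrite('pics/crop1.png',out)
P=viewer.camera_params('top')
for (u,v) in[(354,161),(321,188)]: print(ray(P,u,v,.013))
E
```

```text
[ 0.69407109 -0.2777215   0.013     ]
[ 0.62616943 -0.19021753  0.013     ]
```

View pics/crop1.png

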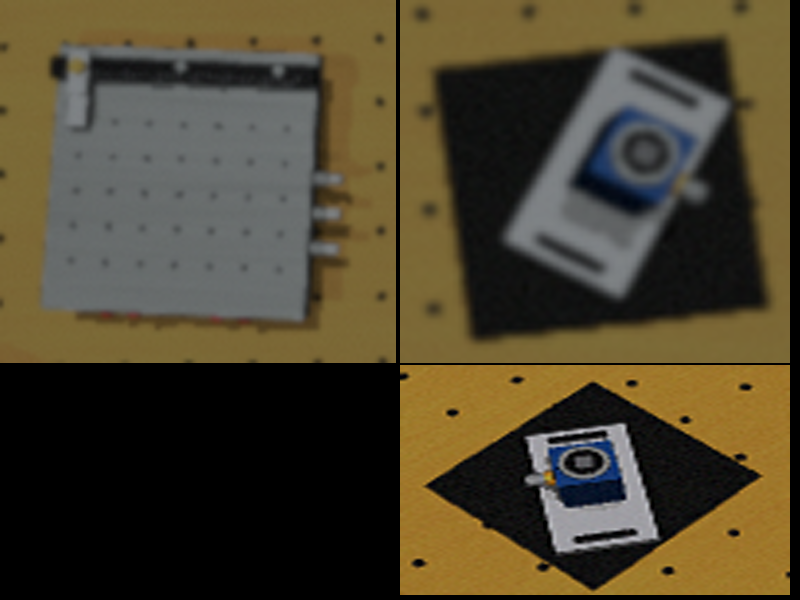

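The detector stands at about pixel (339,173) in the top view with its socket pointing down-right, so its yaw is about 60°. The fence is on the stage's +x side, with the stop at its left (+y) end.

```bash
python3 - <<'E'
from h import *
P=viewer.camera_params('top')
c=[(612,48),(728,100),(622,298),(503,238)]
w4=[ray(P,(u-400)/5.571+300,v/5.571*70/65.15*0+ v*70/363+140,.013) for u,v in c]
w4=np.array(w4)[:,:2];print(w4,w4.mean(0))
for i,j in((3,0),(2,1),(0,1),(3,2)):
    d=w4[i]-w4[j];print(np.linalg.norm(d),np.degrees(np.arctan2(d[1],d[0])))
s=[(63,45),(320,52),(303,320),(42,305)]
s=np.array([ray(P,u/3.3+95,v/3.3+190,.075) for u,v in s])[:,:2];print(s,s.mean(0))
for i,j in((1,0),(2,3),(3,0),(2,1)):
    d=s[j]-s[i];print(np.linalg.norm(d),np.degrees(np.arctan2(d[1],d[0])))
E
python3 -m pendant '[[[60,-20,0],[0,0,-10],85],[[100,-60,0],[0,0,-20],85],[[125,-115,0],[0,0,-30],85],[[150,-170,0],[0,0,-40],85],[[175,-225,0],[0,0,-50],85],[[200,-280,0],[0,0,-60],85],[[225,-335,0],[0,0,-70],85],[[250,-390,0],[0,0,-80],85]]' 40
```

```text
[[ 0.72590113 -0.23817542]
 [ 0.69822587 -0.2904355 ]
 [ 0.60068984 -0.23723133]
 [ 0.63175476 -0.18401279]] [ 0.6641429  -0.23746376]
0.10861458493706079 150.0880813393066
0.11110338089481907 151.38832238234158
0.05913574003516934 62.09574806401091
0.061621770715035024 59.72687790938525
[[0.59389343 0.3180119 ]
 [0.5844006  0.12990518]
 [0.39398697 0.14310269]
 [0.4079882  0.33033383]] [0.4950673 0.2303384]
0.18834609495970003 87.11101198749472
0.18775392533610769 85.72335576662495
0.18631313262701943 -3.7920604530865303
0.19087043611692725 -3.9648121729100527
time_s: 1.8
eef_pos: [0.5345, 0.1932, 0.2101]
eef_rot: [[0.96, 0.001, 0.279], [-0.279, 0.001, 0.96], [0.0, -1.0, 0.001]]
ft_force: [0.4, 0.7, 0.5]
opening: 0.998
```

```bash
python3 - <<'E'
from h import *
P,im=snap('wrist','w1.png'); print(P,readout.get_obs()['eef_pos'])
for l in ('fence_face','stop_face','stage'): print(l,[(round(d['p'],2),w(P,d['at'])) for d in spotter.look_for('wrist',l)[:2]])
E
python3 -m pendant '[[[16,-54,0],[0,0,-5],85],[[32,-108,0],[0,0,-10],85],[[48,-162,0],[0,0,-13],85],[[64,-216,0],[0,0,-13],85],[[80,-270,0],[0,0,-13],85],[[96,-324,0],[0,0,-13],85],[[112,-378,-15],[0,0,-13],85],[[125,-412,-30],[0,0,-13],85]]'
python3 - <<'E'
from h import *
P,im=snap('wrist','w2.png')
for l in ('detector_mid','detector_socket'): print(l,[(round(d['p'],2),w(P,d['at'])) for d in spotter.look_for('wrist',l)[:2]])
a=cv2.imread('pics/w1.png');cv2.imwrite('pics/w12.png',np.hstack([cv2.resize(x,(400,300),interpolation=3) for x in (a,im[:,:,::-1])]))
print(P,readout.get_obs()['eef_pos'])
E
```

```text
{'fx': 338.2521742928549, 'fy': 338.2521742928549, 'cx': 258.6359415254563, 'cy': 192.35310602847173, 'R': array([[ 9.60446754e-01, -2.78463599e-01, -2.38696520e-04],
       [-2.64762200e-01, -9.13454260e-01,  3.09034453e-01],
       [-8.62728845e-02, -2.96747940e-01, -9.51050813e-01]]), 't': array([-0.45818907,  0.27771549,  0.48398639])} [0.53815628 0.18273569 0.2105648 ]
fence_face [(0.82, array([0.57727587, 0.23425805, 0.0893407 ]))]
stop_face [(0.75, array([0.56094059, 0.30575557, 0.09511594]))]
stage [(0.71, array([0.49589618, 0.24230961, 0.07707172]))]
time_s: 3.0
eef_pos: [0.6596, -0.2184, 0.1792]
eef_rot: [[0.876, 0.0, 0.482], [-0.482, -0.0, 0.876], [0.0, -1.0, 0.0]]
ft_force: [0.0, 0.3, -1.2]
opening: 0.996
detector_mid [(0.95, array([ 0.66751183, -0.22670152,  0.01240623]))]
detector_socket [(0.82, array([ 0.66838125, -0.22761087,  0.01221339]))]
{'fx': 338.2521742928549, 'fy': 338.2521742928549, 'cx': 258.6359415254563, 'cy': 192.35310602847173, 'R': array([[ 8.76361178e-01, -4.81654358e-01, -4.07278198e-04],
       [-4.57869157e-01, -8.33346290e-01,  3.09660776e-01],
       [-1.49488866e-01, -2.71188202e-01, -9.50847011e-01]]), 't': array([-0.68186818,  0.08897048,  0.39050324])} [ 0.65847625 -0.21744029  0.17819079]
```

View pics/w12.png

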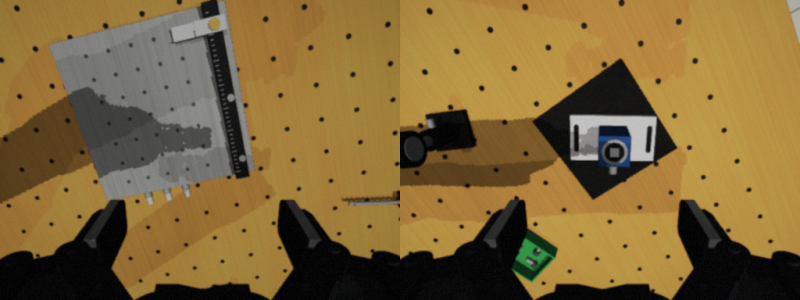

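```bash
python3 - <<'E'
from h import *
a=cv2.imread('pics/w1.png')[0:240,180:340];b=cv2.imread('pics/w2.png')[135:235,200:340]
out=np.zeros((600,800,3),np.uint8)
out[:,:400]=cv2.resize(a,(400,600),interpolation=2); out[:286,400:]=cv2.resize(b,(400,286),interpolation=2)
out[300:600,400:]=cv2.resize(cv2.imread('pics/w1.png')[0:60,210:290],(400,300),interpolation=2)
cv2.imwrite('pics/c2.png',out)
E
```

```text
(no output)
```

View pics/c2.png

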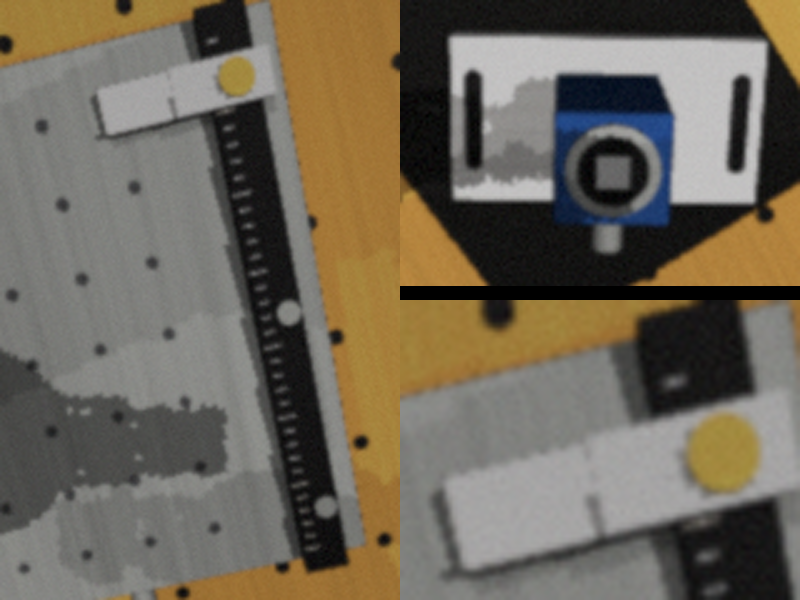

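```bash
cat > m.py <<'E'
from h import *
np.set_printoptions(precision=4,suppress=True)
P={'fx':338.252,'fy':338.252,'cx':258.636,'cy':192.353}
P1=dict(P,R=np.array([[ 9.60446754e-01,-2.78463599e-01,-2.38696520e-04],[-2.64762200e-01,-9.13454260e-01,3.09034453e-01],[-8.62728845e-02,-2.96747940e-01,-9.51050813e-01]]),t=np.array([-0.45818907,0.27771549,0.48398639]))
P2=dict(P,R=np.array([[ 8.76361178e-01,-4.81654358e-01,-4.07278198e-04],[-4.57869157e-01,-8.33346290e-01,3.09660776e-01],[-1.49488866e-01,-2.71188202e-01,-9.50847011e-01]]),t=np.array([-0.68186818,0.08897048,0.39050324]))
c=np.array([ray(P2,(u-400)/2.857+200,v/2.857+135,.013)[:2] for u,v in [(449,36),(768,40),(754,205),(455,200)]])
print(c,c.mean(0))
for i,j in((0,1),(3,2),(3,0),(2,1)):
    d=c[j]-c[i];print(np.linalg.norm(d),np.degrees(np.arctan2(d[1],d[0])))
f=lambda u,v,z=.089:ray(P1,u/2.5+180,v/2.5,z)[:2]
a,b=f(218,120),f(304,570);d=a-b;yaw=np.arctan2(d[1],d[0])-np.pi/2
print('fence',a,b,'yaw',np.degrees(yaw))
t=f(105,137);e=f(200,114);print('stop tip',t,e)
ex=np.array([np.cos(yaw),np.sin(yaw)]);ey=np.array([-ex[1],ex[0]])
print('tip out of fence',(a-t)@ex,'face y wrt b',(t-b)@ey)
print('det target', a+ex*(-.030-(a-a)@ex)+ey*((t-a)@ey-.055))
E
python3 m.py
```

```text
[[ 0.6312 -0.1823]
 [ 0.727  -0.2366]
 [ 0.6967 -0.2892]
 [ 0.6021 -0.235 ]] [ 0.6643 -0.2358]
0.11008463028624471 -29.513826951987966
0.10899177280394154 -29.805507650654206
0.0602062659508271 61.109508420622255
0.06075914271865927 60.071925833306885
fence [0.5688 0.2924] [0.5578 0.1366] yaw -4.0465348876398615
stop tip [0.5334 0.2975] [0.5639 0.2956]
tip out of fence 0.03562170257183278 face y wrt b 0.15876751692539826
det target [0.5352 0.2422]
```

```bash
python3 -m pendant '[[[6,-18,-50],[0,0,-0.7],85],[[6,-18,-110],[0,0,-0.7],85],[[6,-18,-150],[0,0,-0.7],85],[[6,-18,-160],[0,0,-0.7],85],[[6,-18,-160],[0,0,-0.7],60],[[6,-18,-160],[0,0,-0.7],30],[[6,-18,-160],[0,0,-0.7],25],[[6,-18,-160],[0,0,-0.7],25]]' 80
python3 -m pendant '[[[0,0,0],[0,0,0],25],[[0,0,0],[0,0,0],25],[[0,0,0],[0,0,0],25],[[0,0,0],[0,0,0],25]]'
```

```text
time_s: 4.15
eef_pos: [0.6666, -0.2357, 0.0221]
eef_rot: [[0.87, 0.004, 0.494], [-0.494, -0.001, 0.87], [0.004, -1.0, 0.001]]
ft_force: [0.1, 0.9, 7.0]
opening: 0.403
time_s: 4.65
eef_pos: [0.6665, -0.2358, 0.0221]
eef_rot: [[0.87, 0.004, 0.494], [-0.494, -0.001, 0.87], [0.004, -1.0, 0.001]]
ft_force: [-0.1, 0.8, 7.4]
opening: 0.402
```

```bash
python3 -m pendant '[[[0,0,40],[0,0,0],25],[[0,0,90],[0,0,0],25],[[0,0,140],[0,0,0],25],[[-14,46,150],[0,0,-8],25],[[-30,96,150],[0,0,-16],25],[[-46,148,150],[0,0,-24],25],[[-62,200,150],[0,0,-32],25],[[-78,252,150],[0,0,-40],25]]' && python3 -m pendant '[[[-16,52,0],[0,0,-8],25],[[-32,104,0],[0,0,-16],25],[[-48,156,0],[0,0,-22],25],[[-60,190,0],[0,0,-24.5],25],[[-66,212,-10],[0,0,-24.5],25],[[-66,212,-20],[0,0,-24.5],25],[[-66,212,-30],[0,0,-24.5],25]]'
python3 - <<'E'
from h import *
np.set_printoptions(precision=4,suppress=True)
o=readout.get_obs();print(o['eef_pos'],o['ft_force'])
P,im=snap('top','t3.png');Pw,iw=snap('wrist','w3.png')
cv2.imwrite('pics/c3.png',np.hstack([cv2.resize(im[185:305,90:220],(390,360),interpolation=2),cv2.resize(iw,(410,360),interpolation=3)])[:,:,::-1])
E
```

```text
time_s: 5.65
eef_pos: [0.5858, 0.0186, 0.17]
eef_rot: [[0.344, 0.0, 0.939], [-0.939, 0.001, 0.344], [-0.001, -1.0, 0.0]]
ft_force: [1.2, 0.4, -3.0]
opening: 0.404
time_s: 6.52
eef_pos: [0.5212, 0.2268, 0.1389]
eef_rot: [[-0.073, 0.0, 0.997], [-0.997, -0.001, -0.073], [0.001, -1.0, 0.0]]
ft_force: [-0.6, 0.3, -3.8]
opening: 0.403
[0.5212 0.2268 0.1389] [-0.5601  0.3052 -3.761 ]
```

View pics/c3.png

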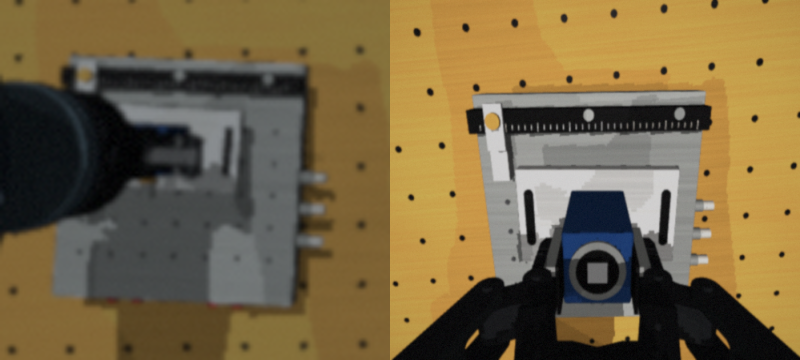

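```bash
python3 -m pendant '[[[0,0,-15],[0,0,0],25],[[0,0,-30],[0,0,0],25],[[0,0,-40],[0,0,0],25],[[0,0,-43],[0,0,0],25],[[0,0,-45],[0,0,0],25],[[0,0,-47],[0,0,0],25],[[0,0,-47],[0,0,0],25]]'
```

```text
time_s: 7.5
eef_pos: [0.5222, 0.229, 0.0941]
eef_rot: [[-0.071, 0.002, 0.997], [-0.997, 0.001, -0.071], [-0.001, -1.0, 0.002]]
ft_force: [-0.7, -0.3, 4.3]
opening: 0.406
```

```bash
python3 -m pendant '[[[0.4,5,0],[0,0,0],25],[[0.7,10,0],[0,0,0],25],[[0.7,10,0],[0,0,0],25]]'; python3 -m pendant '[[[0.1,1,0],[0,0,0],25],[[0.1,2,0],[0,0,0],25],[[0.2,2,0],[0,0,0],25]]';python3 -m pendant '[[[0.1,1,0],[0,0,0],25],[[0.1,2,0],[0,0,0],25],[[0.1,2,0],[0,0,0],25]]'
```

```text
time_s: 7.88
eef_pos: [0.5231, 0.2395, 0.0941]
eef_rot: [[-0.071, 0.003, 0.997], [-0.998, 0.001, -0.071], [-0.001, -1.0, 0.003]]
ft_force: [-0.3, 0.3, 6.1]
opening: 0.404
time_s: 8.25
eef_pos: [0.5232, 0.2407, 0.0941]
eef_rot: [[-0.071, 0.003, 0.997], [-0.997, 0.0, -0.071], [-0.001, -1.0, 0.003]]
ft_force: [-1.5, -1.6, 7.8]
opening: 0.404
time_s: 8.62
eef_pos: [0.5233, 0.2427, 0.0941]
eef_rot: [[-0.071, 0.003, 0.997], [-0.997, 0.0, -0.071], [-0.001, -1.0, 0.003]]
ft_force: [-0.1, -1.6, 6.1]
opening: 0.405
```

```bash
for i in 1 2; do python3 -m pendant '[[[0.1,1,0],[0,0,0],25],[[0.1,2,0],[0,0,0],25],[[0.1,2,0],[0,0,0],25]]'; done
```

```text
time_s: 9.0
eef_pos: [0.5234, 0.2434, 0.0941]
eef_rot: [[-0.072, 0.002, 0.997], [-0.997, -0.001, -0.072], [0.001, -1.0, 0.003]]
ft_force: [-0.4, -3.8, 7.5]
opening: 0.401
time_s: 9.38
eef_pos: [0.5233, 0.2434, 0.0941]
eef_rot: [[-0.074, 0.002, 0.997], [-0.997, -0.003, -0.074], [0.003, -1.0, 0.002]]
ft_force: [-1.4, -8.8, 10.0]
opening: 0.402
```

```bash
python3 -m pendant '[[[3,-1.7,0],[0,0,0],25],[[6,-1.9,0],[0,0,0],25],[[8,-2,0],[0,0,0],25],[[8,-2,0],[0,0,0],25]]'; python3 -m pendant '[[[1,0,0],[0,0,0],25],[[2,-0.1,0],[0,0,0],25],[[2,-0.1,0],[0,0,0],25]]';python3 -m pendant '[[[1,0,0],[0,0,0],25],[[2,-0.1,0],[0,0,0],25],[[2,-0.1,0],[0,0,0],25]]'
```

```text
time_s: 9.88
eef_pos: [0.5309, 0.2429, 0.0941]
eef_rot: [[-0.072, 0.001, 0.997], [-0.997, -0.001, -0.072], [0.001, -1.0, 0.001]]
ft_force: [-3.7, -5.3, 10.3]
opening: 0.403
time_s: 10.25
eef_pos: [0.5326, 0.2427, 0.0941]
eef_rot: [[-0.072, 0.001, 0.997], [-0.997, -0.001, -0.072], [0.001, -1.0, 0.001]]
ft_force: [-3.7, -5.9, 10.3]
opening: 0.401
time_s: 10.62
eef_pos: [0.5346, 0.2426, 0.0941]
eef_rot: [[-0.072, 0.001, 0.997], [-0.997, -0.002, -0.072], [0.002, -1.0, 0.001]]
ft_force: [-4.0, -6.1, 9.8]
opening: 0.403
```

```bash
python3 -m pendant '[[[1,-0.3,0.7],[0,0,0],25],[[1.5,-0.5,1],[0,0,0],25],[[1.5,-0.5,1],[0,0,0],25]]'; python3 -m pendant '[[[1,0,0],[0,0,0],25],[[1.5,-0.1,0],[0,0,0],25],[[1.5,-0.1,0],[0,0,0],25]]'
```

```text
time_s: 11.0
eef_pos: [0.5355, 0.2425, 0.0941]
eef_rot: [[-0.072, -0.0, 0.997], [-0.997, -0.002, -0.072], [0.002, -1.0, -0.0]]
ft_force: [-2.8, -5.7, 3.6]
opening: 0.408
time_s: 11.38
eef_pos: [0.5358, 0.2425, 0.0942]
eef_rot: [[-0.071, -0.003, 0.997], [-0.997, -0.002, -0.071], [0.002, -1.0, -0.003]]
ft_force: [-6.5, -5.1, 7.8]
opening: 0.407
```

```bash
python3 -m pendant '[[[0.5,0,0],[0,0,0],25],[[1,0,0],[0,0,0],25],[[1.5,0,0],[0,0,0],25],[[1.5,0,0],[0,0,0],25],[[1.5,0,0],[0,0,0],25]]'
```

```text
time_s: 12.0
eef_pos: [0.5359, 0.2425, 0.0942]
eef_rot: [[-0.071, -0.006, 0.997], [-0.997, -0.002, -0.071], [0.002, -1.0, -0.006]]
ft_force: [-12.2, -5.5, 13.7]
opening: 0.406
```

```bash
python3 -m pendant '[[[0.3,0,0.4],[0,0,0],25],[[0.6,0,1],[0,0,0],25],[[0.6,0,1],[0,0,0],25],[[0.6,0,1],[0,0,0],25]]'
python3 - <<'E'
from h import *
np.set_printoptions(precision=4,suppress=True)
F=[]
for i in range(6):
    P,im=snap('wrist','w5.png');F.append(readout.get_obs()['ft_force'])
o=readout.get_obs();print(np.mean(F,0),np.std(F,0),o['torque'],o['eef_pos'])
Ps,s=snap('scene');
cv2.imwrite('pics/c5.png',np.hstack([cv2.resize(s[60:180,240:390],(400,320),interpolation=2),cv2.resize(im,(400,320),interpolation=3)])[:,:,::-1])
E
```

```text
time_s: 12.5
eef_pos: [0.536, 0.2424, 0.0943]
eef_rot: [[-0.071, -0.006, 0.997], [-0.997, -0.002, -0.071], [0.003, -1.0, -0.006]]
ft_force: [-8.5, -5.4, 6.3]
opening: 0.403
[-8.6767 -5.6819  6.3426] [0.3321 0.2484 0.5619] [-1.2654  2.0128  0.3231] [0.5361 0.2424 0.0944]
```

View pics/c5.png

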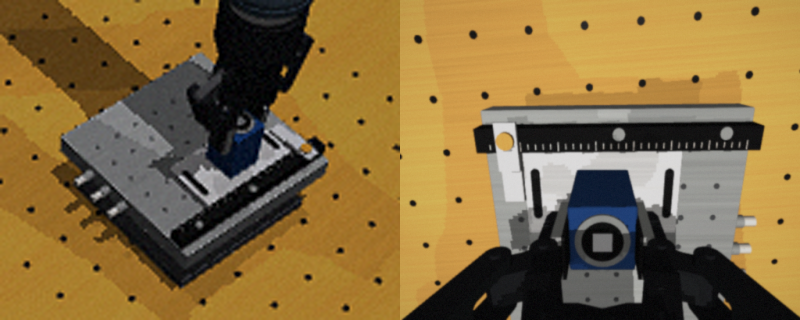

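```bash
python3 -m pendant '[[[0.3,0,0],[0,0,0],25],[[0.6,0,0],[0,0,0],25],[[1.0,0,0],[0,0,0],25],[[1.0,0,0],[0,0,0],25],[[1.0,0,0],[0,0,0],25],[[1.0,0,0],[0,0,0],25]]'
python3 - <<'E'
from h import *
np.set_printoptions(precision=4,suppress=True)
F=[]
for i in range(6):
    viewer.camera('top');F.append(readout.get_obs()['ft_force'])
o=readout.get_obs();print(np.mean(F,0),np.std(F,0),o['torque'],o['eef_pos'])
E
```

```text
time_s: 13.6
eef_pos: [0.5362, 0.2424, 0.0944]
eef_rot: [[-0.07, -0.008, 0.997], [-0.998, -0.002, -0.07], [0.003, -1.0, -0.008]]
ft_force: [-11.4, -6.0, 10.0]
opening: 0.405
[-11.9124  -5.6695   9.8675] [0.5161 0.6077 0.2787] [-1.3021  2.659   0.4443] [0.5362 0.2425 0.0944]
```

```bash
python3 - <<'E'
from h import *
print(arm.job_done());o=readout.get_obs();print(o['time_s'],o['ft_force'],o['eef_pos'],o['opening'])
E
```

```text
the job is handed in; nothing more can be done
None
the job is handed in; nothing more can be done
```

The detector is on the top plate, in the corner between the fence and the end stop. The job was handed in at about 14 s with the robot still gripping and pushing. The hand-in gives no verdict.

I gripped the housing on its plain ±y faces with the grip set to 80 N and turned the detector about 64° to match the stage. I then lowered it onto the plate and slid it along the fence. It met the end stop when the wrist force rose from about 1.6 N to 8.8 N with no further movement. From there I moved it slowly into the fence.

Last checks before handing in:
- **Push against the fence:** the wrist force was about 11.5 N toward the fence. After allowing for friction on the plate and stop, that leaves roughly 8–11.5 N on the fence. This is an estimate, because I could not measure the fence contact directly.
- **Position:** the detector stopped within about 1 mm of where the camera images put the corner, and was still against the stop with about 5–6 N.
- **Alignment:** the tool was tilted about 0.5°, and its heading was within about 0.1° of the measured fence direction. The detector's own tilt was not measured separately. The pictures show the foot along the fence and against the stop, with the socket facing away.
- **Lens, screw tray and screwdriver:** the arm stayed clear of all three on the planned path. I did not measure their positions again at the end.

No check failed. One correction was needed: easing the downward force also reduced the push to about 8.7 N, so I raised it again before handing in.

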